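# Free the feed-gate lock and wind the gate to its marker

## Robot

A 6-joint arm with a two-finger parallel gripper is mounted at the origin on the work surface. World frame = base frame: x ahead of the robot, y to its left, z up, the work surface at z = 0. Lengths are in mm, angles in rad, forces in N, time in s.
With the tool pointing down it reaches from about 350 to 875 mm from the base axis. Payload 15.5 kg.
Tool frame: the origin (TCP) lies at the very end of the fingers, on their centre line; the grasp point (between the pads) lies 19 mm behind it; z points along the fingers, x is the direction in which the jaws open and shut, and the axes are right-handed (so a half turn about z gives the same grasp; the last joint's range is limited). The gripper opens to 85 mm and grips with 20 to 120 N. Pads are 22 mm wide; open, the fingers measure 114 mm over their backs; the gripper's body (76 mm by 85 mm) begins 54 mm behind the grasp point. The pads swing forward as they close: fully open they stand 13 mm farther back than shut.
Start: joints at [1.062, 0.494, 1.345, -0, 1.302, -0.096], TCP at [250.73, 572.504, 231.277] pointing down, gripper open.
Joint ranges: [-2.91, 2.91], [-0.82, 2.16], [0.22, 2.67], [-1.22, 4.37], [0.12, 2.79], [-3.08, 3.08]. Speed limits (rad/s): [1.89, 1.89, 2.57, 3.01, 3.01, 3.01].

## Interface

Orientations are given as a unit quaternion [w, x, y, z].
In Python, from bench import arm, effector, grab_frame, calibration gives the robot as it stands. Calls block until the motion is done:
- arm.goto(position, orientation): joint-space move of the TCP to a pose.
- arm.servo_line(position, rot=None, feed=150): straight line of the TCP; rot=None keeps the orientation; feed is the mean speed in mm/s.
- arm.move_j(angles): joint-space move.
- effector.command_gripper(opening, strength=None): finger opening in mm; strength is the grip in N (None keeps the last); returns when the fingers have stopped.
- arm.hold(seconds).
- arm.solve_ik(position, orientation): joint angles nearest the present ones, or None.
- grab_frame(name): name is "scene" or "top" or "wrist"; returns the picture (420x560x3 uint8, red, green, blue); there is no depth.
- calibration(name): a dict with "intrinsics" (3x3 intrinsics, pixels), "dist" ([k1, k2, p1, p2, k3] as OpenCV has them; the pictures are not rectified), "R" (3x3) and "t" (3): a world point X has camera coordinates R X + t. Camera axes: x right, y down, z forward; pixel columns grow to the right and rows downward; lengths in mm; the calibration is good to about 2 mm. A picture is of the moment at which its call begins: read the wrist's pose just before it. calibration takes no time and is no camera call; for the wrist camera it gives the pose at the moment of the call.
A pose or a line that the arm cannot do raises arm.IKError and nothing moves.
- arm.hand_in(): hands the job in, once; it reports no verdict.
Readings, each from a call of its own:
- arm.get_time(): time.
- arm.get_qpos(): joint angles.
- arm.get_joint_velocities(): joint speeds.
- arm.get_joint_efforts(): joint torques, N m.
- arm.get_tool_pos(): TCP position.
- arm.get_orientation(): TCP orientation.
- arm.get_contact_force(): force on the tool from outside, world axes, zero at the start.
- arm.get_moment(): the same for the moment, N m.
- arm.get_finger_gap(): finger opening in mm.
Only numpy, scipy, OpenCV 4.12 (cv2) and the standard library are available. Lean on these libraries where they do the work, as an engineer would, in place of code of your own. Each camera call takes 0.05 s, during which the arm holds its last target.

## Task

On the feed-gate head, turn the red lock handle anticlockwise all the way from the red dot to the green dot, which frees the handwheel, then wind the handwheel anticlockwise by hand, through its play, until the gate's red pointer lines up with the green marker, and let go. Move the gate only with the wheel, leave the green marker where it is, and do not disturb the other things on the bench.

Things in the scene. Friction and masses are not known exactly. Their poses are not given: they have to be found in the camera images.
- machine: Cast aluminium feed-gate head, a flat box 290 (x) x 330 (y) x 50 mm high fixed on the bench; origin on its underside; x points away from the robot, y to the left (turned by its yaw). Its rotary parts have vertical axes: in its frame the lock handle's is at (0, -75) mm, the handwheel's at (0, +75) mm.
- lock (a joint): Angle of the red lock handle, rad, growing anticlockwise seen from above: 0 = locked (white-striped end at the red dot, on the side away from the wheel), 1.571 = free, against its stop (striped end at the green dot, far side). Starts at 0 to 0.25. Friction 0.12 N m, stays where left. Its yellow sector plate blocks the yellow lug on the handwheel until it has turned about 1.3 rad.
- lock_grip (a point): Point on the lock handle's axis, 97 mm above the bench, in the middle of the red bar: 100 mm long, 16 mm thick, from 76 to 112 mm above the bench. This point's y axis runs along the bar; its -y end has the white stripe. The yellow sector plate below it (radius 130 mm) has its top 66 mm above the bench.
- wheel (a joint): Angle of the handwheel, rad, 0 to 6.1, growing anticlockwise from above (opens the gate). Starts at 0 to 0.3; stops dead at about 0.38 while the lock is not set. Lost motion: nothing moves until it reads about 1.0, then the gate opens 12 mm per rad. Turning back, about 1.0 rad of play comes first again. Needs about 0.17 N m (under 4 N at the crank handle).
- wheel_axis (a point): Point on the handwheel's vertical axis at rim height, 85 mm above the bench. Rim 55 mm radius, bar 12 mm thick (top 91 mm above the bench); hub up to 95 mm.
- crank_grip (a point): Point to grip on the black upright revolving crank handle on the wheel, 127 mm above the bench: a round sleeve 22 mm diameter, from 93 to 149 mm above the bench, 47 mm from the wheel's axis. The sleeve spins freely on its pin, so it can be held with constant gripper yaw while it is led round the circle.
- gate (a joint): Opening of the steel sliding gate, m: 0 = shut, 0.060 = widest; it slides to the machine's +y, driven only by the wheel.
- gate_tip (a point): Top middle of the tip of the red pointer (8 mm wide) fixed on the gate, beside the white scale near the machine's far edge (67 mm above the bench).
- marker_tip (a point): Top middle of the edge nearest the pointer of the green marker clip (22 x 10 x 14 mm) on the white scale; its y axis is the machine's y, the direction in which the gate slides. The clip stands 22 to 50 mm along from the shut pointer. Pointer and marker are lined up when they have the same machine-frame y.
- oilcan: Small steel can, 40 mm diameter, 85 mm high, standing on the machine's deck at its far right corner; origin at its foot.
- tamper: Light wooden block 50 x 110 x 35 mm on the bench to the left of the machine; origin centre of underside.
- brush: Wooden brush lying on the bench to the right of the machine; origin centre of underside.
- tray: Cream open tray 220 x 240 x 70 mm at the right; origin centre of underside.
- roll: White paper roll standing upright, 60 mm diameter, 100 mm high, at the left; origin at its foot.
- cup: Clear cup, 80 mm diameter, 110 mm high, at the left; origin at its foot.
- scraper: Scraper with dark wooden handle lying on the bench to the left, near the robot; origin centre of underside.

How it is judged (in metres and radians):
On the way, in this order (a step that is already met when the one before it is completed fails the run):
1. the lock handle is turned to the green dot while the gate is still shut (value of joint lock above 1.4 rad and value of joint gate below 0.004 m), for 0.2 s.
2. the wheel brings the gate's pointer in line with the green marker (y of gate_tip in the frame of marker_tip between -0.006 and 0.006 m and value of joint lock above 1.4 rad), for 0.2 s.
At the end, for the whole second after the job is handed in: The lock handle stands at the green dot (over 1.4 rad) and the gate's red pointer is within 6 mm of the green marker along the slide, gate at rest (all of step 2 and velocity of joint gate between -0.002 and 0.002 m/s); the robot touches nothing.
It fails at once if the gate is pushed directly by the robot (contact force between any of the fingers, the arm and gate above 1 N).
It fails at once if the green marker is shifted by more than 4 mm (distance of marker_tip from where it was at the start of the episode above 0.004 m).
It fails at once if another thing on the bench is moved more than 30 mm (distance of any of oilcan, tamper, brush, tray, roll, cup, scraper from where it was at the start of the episode above 0.03 m).
It also fails if it takes over 64 s, if anything falls off the work surface, if the arm or the gripper's body presses on something with over 40 N, if the wrist force passes 120 N, or if a joint passes its speed limit or range.

## Working session

There is one attempt and no reset: what is moved stays moved. The work goes in short steps, each a Python script; the robot and the scene stay as the last script left them, time stands still between calls to the robot, and variables do not carry over. Pictures are saved under pics/ and viewed, and the job is handed in when it is done.

```bash
ls; mkdir -p pics; python3 - <<'E'
from bench import arm, effector, grab_frame, calibration
import cv2
for n in ["scene","top","wrist"]:
    c=calibration(n); im=grab_frame(n)
    cv2.imwrite(f"pics/{n}0.png",im[:,:,::-1])
    print(n,c)
print(arm.get_time(),arm.get_orientation())
E
```

```text
pics
scene {'intrinsics': array([[419.4564523 ,   0.        , 270.66908975],
       [  0.        , 419.4564523 , 210.08242242],
       [  0.        ,   0.        ,   1.        ]]), 'dist': array([0.04516237, 0.        , 0.        , 0.        , 0.        ]), 'R': array([[-0.38653885,  0.92225969,  0.00497765],
       [ 0.66142997,  0.28097268, -0.6953882 ],
       [-0.64272709, -0.26550219, -0.71861706]]), 't': array([ 205.34996674, -297.27368989, 1674.57822364])}
top {'intrinsics': array([[450.41061956,   0.        , 278.54071518],
       [  0.        , 450.41061956, 204.23671914],
       [  0.        ,   0.        ,   1.        ]]), 'dist': array([-0.07954678,  0.        ,  0.        ,  0.        ,  0.        ]), 'R': array([[ 0.02199876, -0.99975415,  0.00277457],
       [-0.99738707, -0.02213752, -0.06876749],
       [ 0.06881201, -0.00125452, -0.99762886]]), 't': array([  17.26622017,  551.16830003, 1423.36822354])}
wrist {'intrinsics': array([[361.98213936,   0.        , 287.69089834],
       [  0.        , 361.98213936, 210.44875086],
       [  0.        ,   0.        ,   1.        ]]), 'dist': array([-0.01948652,  0.        ,  0.        ,  0.        ,  0.        ]), 'R': array([[ 4.00882791e-01,  9.16129158e-01, -5.94550682e-04],
       [ 8.74702971e-01, -3.82562275e-01,  2.97558092e-01],
       [ 2.72374192e-01, -1.19805974e-01, -9.54703529e-01]]), 't': array([-625.20417867,  -36.92650886,  379.00546404])}
0.15 [ 2.04095014e-04  8.37008986e-01  5.47188953e-01 -4.07625078e-04]
```

View pics/top0.png

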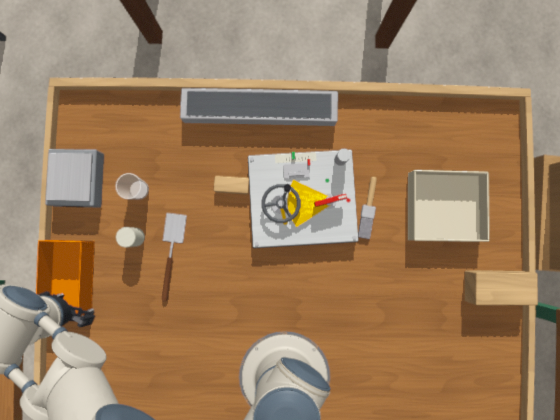

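View pics/scene0.png

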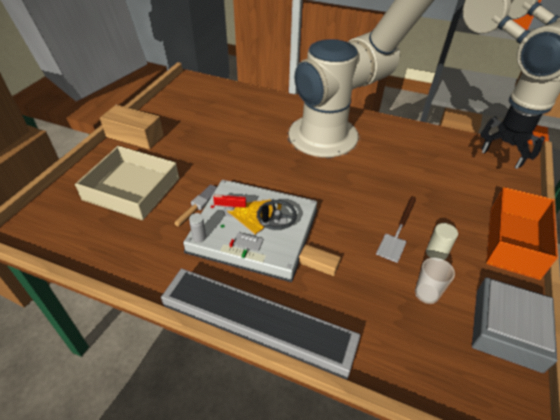

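View pics/wrist0.png

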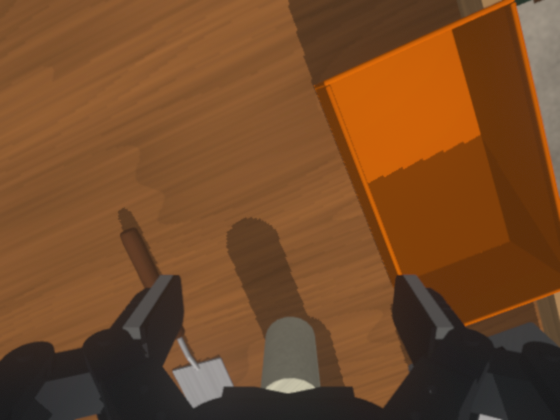

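The top view shows the machine's deck spanning roughly (248-357, 150-248). The wheel is at about (281,203), the red bar at about (330,201), and the marker and pointer are near (293,157) and (309,162). I'll zoom in and project points.

```bash
cat > h.py <<'E'
from bench import arm, effector, grab_frame, calibration
import cv2, numpy as np
from scipy.spatial.transform import Rotation as Rn
def ray(c,uv):
    p=cv2.undistortPoints(np.array([[uv]],float),c["intrinsics"],c["dist"])[0,0]
    d=c["R"].T@np.array([p[0],p[1],1.0]); o=-c["R"].T@c["t"]
    return o,d
def at_z(c,uv,z):
    o,d=ray(c,uv); return o+d*(z-o[2])/d[2]
def proj(c,X):
    return cv2.projectPoints(np.array([X],float),cv2.Rodrigues(c["R"])[0],c["t"],c["intrinsics"],c["dist"])[0][0,0]
def quat(yaw):  # tool down, tool x axis at world angle yaw
    R=np.array([[np.cos(yaw),np.sin(yaw),0],[np.sin(yaw),-np.cos(yaw),0],[0,0,-1]])
    q=Rn.from_matrix(R).as_quat(); return [q[3],q[0],q[1],q[2]]
def snap(n,name,crop=None,s=1):
    c=calibration(n); im=grab_frame(n)
    o=im[:,:,::-1]
    cv2.imwrite(f"pics/{name}_raw.png",o)
    if crop: x0,y0,x1,y1=crop; o=o[y0:y1,x0:x1]
    cv2.imwrite(f"pics/{name}.png",cv2.resize(o,None,fx=s,fy=s,interpolation=cv2.INTER_CUBIC))
    return c,im
E
python3 - <<'E'
from h import *
im=cv2.imread("pics/top0.png")
cv2.imwrite("pics/top0z.png",cv2.resize(im[140:260,235:370],None,fx=5,fy=5,interpolation=cv2.INTER_CUBIC))
c=calibration("top")
for n,uv,z in [("wheel",(281,203),85),("bar",(330,201),112),("c1",(248,156),50),("c2",(353,150),50),("c3",(357,242),50),("c4",(254,247),50)]:
    print(n,at_z(c,uv,z).round(0))
E
```

```text
wheel [550.  22.  85.]
bar [ 557. -125.  112.]
c1 [699. 129.  50.]
c2 [ 726. -203.   50.]
c3 [ 436. -218.   50.]
c4 [413. 103.  50.]
```

View pics/top0z.png

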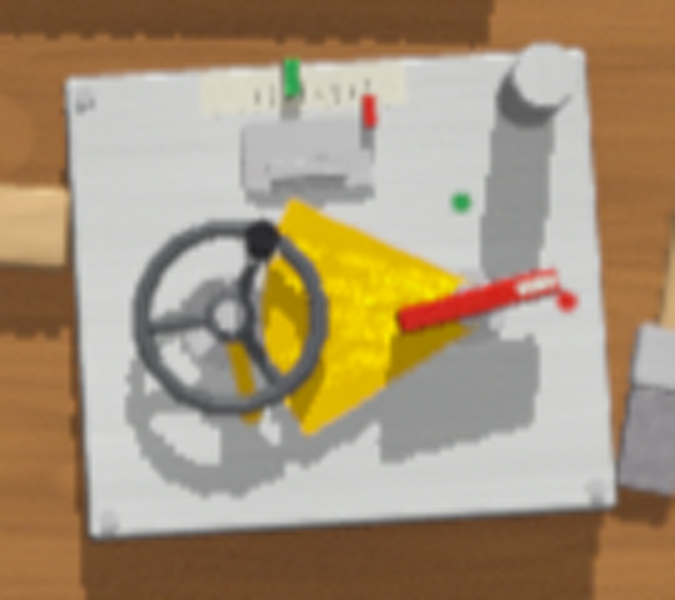

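```bash
python3 - <<'E'
from h import *
c=calibration("wrist"); p=arm.get_tool_pos(); 
o=-c["R"].T@c["t"]; q=arm.get_orientation(); R=Rn.from_quat([q[1],q[2],q[3],q[0]]).as_matrix()
print("cam in tool",R.T@(o-p), "axis",R.T@c["R"][2])
for yaw in (0.08,):
    arm.goto([500,-20,330],quat(yaw))
    print(arm.get_time(),arm.get_qpos())
    c,im=snap("wrist","w1",None,1.4)
    np.save("c1.npy",c,allow_pickle=True)
E
```

```text
cam in tool [   0.57187666  -77.69296652 -141.66870978] axis [5.51280388e-04 2.97673483e-01 9.54667583e-01]
2.4667 [-1.58167840e-01  2.26432879e-01  1.49151148e+00  1.53898785e-04
  1.42385467e+00 -2.39340163e-01]
```

View pics/w1.png

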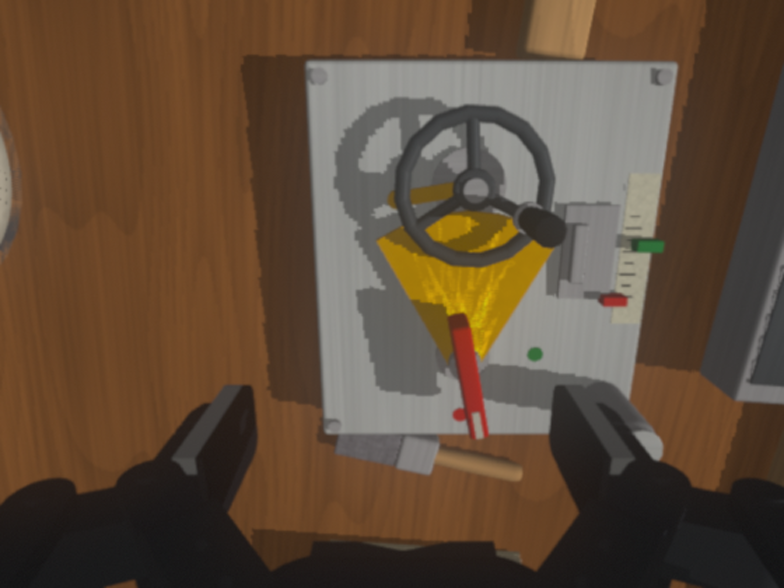

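The wrist view (1.4x) shows the wheel hub at (476,188), crank knob at (543,228), bar from (458,318) to (478,430), pointer at (614,301) and marker at (648,246). Next I'll measure with masks.

```bash
cat > m.py <<'E'
from h import *
def masks(im):
    hsv=cv2.cvtColor(im,cv2.COLOR_RGB2HSV)
    H,S,V=cv2.split(hsv)
    red=(((H<6)|(H>172))&(S>170)&(V>90)).astype(np.uint8)*255
    green=((H>45)&(H<85)&(S>120)&(V>50)).astype(np.uint8)*255
    return red,green
def blobs(m,amin=15):
    n,l,st,ce=cv2.connectedComponentsWithStats(m)
    return [(ce[i],st[i][4],st[i][:4],l==i) for i in range(1,n) if st[i][4]>=amin]
E
python3 - <<'E'
from m import *
c=np.load("c1.npy",allow_pickle=True).item()
im=cv2.imread("pics/w1_raw.png")[:,:,::-1].copy()
r,g=masks(im)
for n,m in (("r",r),("g",g)):
    for b in blobs(m): print(n,b[0].round(1),b[1],b[2])
cs=[at_z(c,(u/1.4,v/1.4),50)[:2] for u,v in [(306,62),(677,63),(327,433)]]
print("corners",np.round(cs,1)); a=cs[1]-cs[0]; b=cs[0]-cs[2]
print("len",np.hypot(*a),np.hypot(*b),"yaw",np.arctan2(a[1],a[0]),np.arctan2(-b[0],b[1]))
yaw=np.arctan2(a[1],a[0]); ex=np.array([np.cos(yaw),np.sin(yaw)]); ey=np.array([-ex[1],ex[0]])
org=cs[0]+145*ex-165*ey
print("org",org,"lock",org-75*ey,"wheel",org+75*ey)
print("hub",at_z(c,(476/1.4,188/1.4),95))
print("knob top", at_z(c,(549/1.4,232/1.4),149))
cv2.imwrite("pics/w1z.png",cv2.resize(im[120:330,260:480,::-1],None,fx=2.8,fy=2.8,interpolation=cv2.INTER_CUBIC))
E
```

```text
r [439. 215.] 73 [432 213  15   5]
r [334.5 265.5] 763 [323 234  26  78]
r [328.2 295.8] 40 [325 293   7   7]
r [336.7 306.6] 17 [336 300   3  13]
g [464.4 175.4] 121 [456 172  18   8]
corners [[ 414.4  106.8]
 [ 698.6  130.1]
 [ 442.6 -216.7]]
len 285.14233030542897 324.7264067909517 yaw 0.08196357078740343 0.0869998100656689
org [572.40055507 -45.80624415] lock [ 578.54094227 -120.55445914] wheel [566.26016787  28.94197085]
hub [548.96552938  26.58381453  95.        ]
knob top [591.15498834   7.25891659 149.        ]
```

View pics/w1z.png

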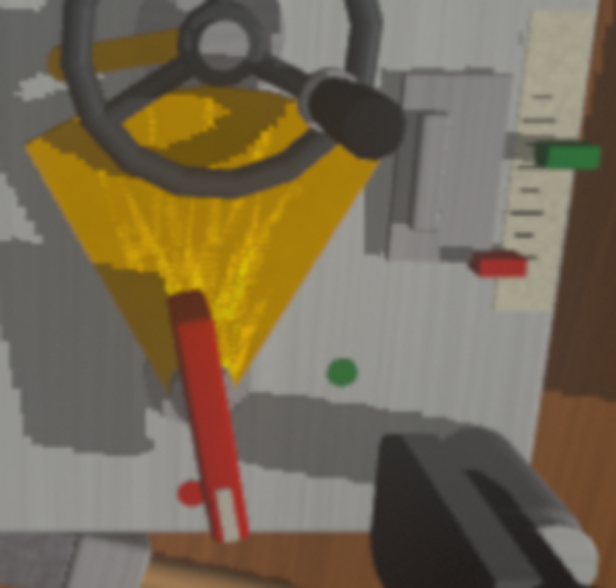

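```bash
python3 - <<'E'
from m import *
c=np.load("c1.npy",allow_pickle=True).item()
f=lambda u,v:(260+u/2.8,120+v/2.8)
A=at_z(c,f(193,320),112);B=at_z(c,f(230,538),112)
print("bar",A,B,(A+B)/2,np.hypot(*(A-B)[:2]),"lock+yaw",np.arctan2(*( (B-A)[:2]*[1,-1])))
for n,uv,z in [("reddot",(192,493),50),("greendot",(342,372),50),("hub",(224,44),95),("knob",(375,127),149),("ptr L",(473,262),67),("ptr R",(527,266),67),("mark L",(542,146),67),("mark R",(602,150),67)]:
    print(n,at_z(c,f(*uv),z).round(1))
ct=calibration("top"); g=lambda u,v:(235+u/5,140+v/5)
A=at_z(ct,g(400,320),112);B=at_z(ct,g(555,280),112);print("top bar",(A+B)/2)
print("top hub",at_z(ct,g(230,315),95),"knob",at_z(ct,g(262,242),149))
E
```

```text
bar [547.61636695 -76.76149028 112.        ] [ 573.6869023  -170.08929377  112.        ] [ 560.65163463 -123.42539203  112.        ] 96.90073125612217 lock+yaw 0.272400026671457
reddot [ 566.7 -186.5   50. ]
greendot [ 627.3 -119.5   50. ]
hub [549.1  25.2  95. ]
knob [592.7   7.7 149. ]
ptr L [669.  -58.2  67. ]
ptr R [692.2 -58.1  67. ]
mark L [687.4  -7.   67. ]
mark R [712.3  -6.6  67. ]
top bar [ 560.45650788 -126.14753257  112.        ]
top hub [549.33192629  22.15936267  95.        ] knob [588.60451214   4.75653282 149.        ]
```

```bash
python3 - <<'E'
from m import *
L=[560.6,-124.5]; y=0.272
arm.goto([*L,190],quat(y)); effector.command_gripper(50,40)
c,im=snap("wrist","w2",None,1.4); np.save("c2.npy",c,allow_pickle=True)
arm.servo_line([*L,80],feed=150)
print(arm.get_contact_force().round(1) if hasattr(arm.get_contact_force(),'round') else arm.get_contact_force())
effector.command_gripper(0,40)
print(arm.get_finger_gap(),arm.get_contact_force(),arm.get_moment(),arm.get_time())
c,im=snap("wrist","w3",None,1.4)
E
```

```text
[ 0.2 -0.4  0.8]
15.346197667104821 [4.61447338 4.11125198 5.66764566] [ 0.42256203 -0.30697793  0.07628784] 5.0583
```

View pics/w3.png

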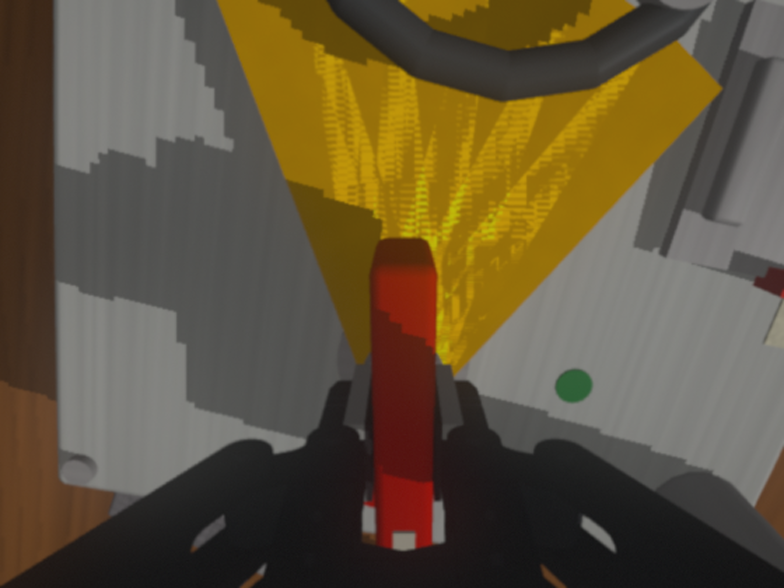

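View pics/w2.png

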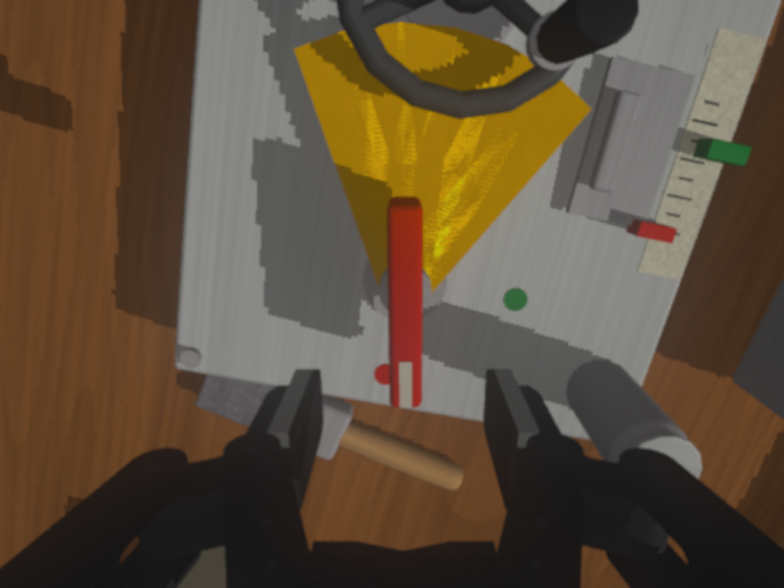

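w3 shows the bar centred between the pads at (403,400), so the grip is good. I'll turn it in steps and watch force and moment.

```bash
python3 - <<'E'
from m import *
L=[560.6,-124.5]
for y in list(np.arange(0.42,1.6,0.15))+[1.60,1.66,1.70]:
    arm.goto([*L,80],quat(y))
    f=np.array(arm.get_contact_force());m=np.array(arm.get_moment())
    print(round(y,2),f.round(1),m.round(2),round(arm.get_finger_gap(),1),round(arm.get_time(),1))
    if abs(m[2])>1.5 or np.linalg.norm(f)>40: break
snap("wrist","w4",None,1.4)
E
```

```text
0.42 [1.6 2.8 6.3] [ 0.31 -0.06  0.12] 15.2 5.4
0.57 [-0.1  1.   7.3] [0.1  0.14 0.13] 15.6 5.7
0.72 [-1.3 -1.2  7.4] [-0.18  0.32  0.1 ] 15.4 5.9
0.87 [-2.7 -3.4  8.5] [-0.4   0.47  0.11] 15.2 6.2
1.02 [-2.7 -3.6  8.7] [-0.74  0.65  0.06] 15.6 6.5
1.17 [-4.8 -6.1  9.1] [-1.07  0.71  0.13] 15.3 6.8
1.32 [-4.8 -8.6  9.2] [-1.38  0.87  0.11] 15.3 7.0
1.47 [ -5.8 -10.9   8.8] [-1.77  0.92  0.12] 15.4 7.3
1.6 [ -5.8 -12.2   9. ] [-1.99  0.96  0.16] 15.5 7.6
1.66 [ -7.2 -13.5   8.8] [-2.1   0.95 -0.61] 15.5 7.8
1.7 [ -8.3 -13.6  11.3] [-2.09  1.19 -1.61] 15.4 8.1
```

View pics/w4.png

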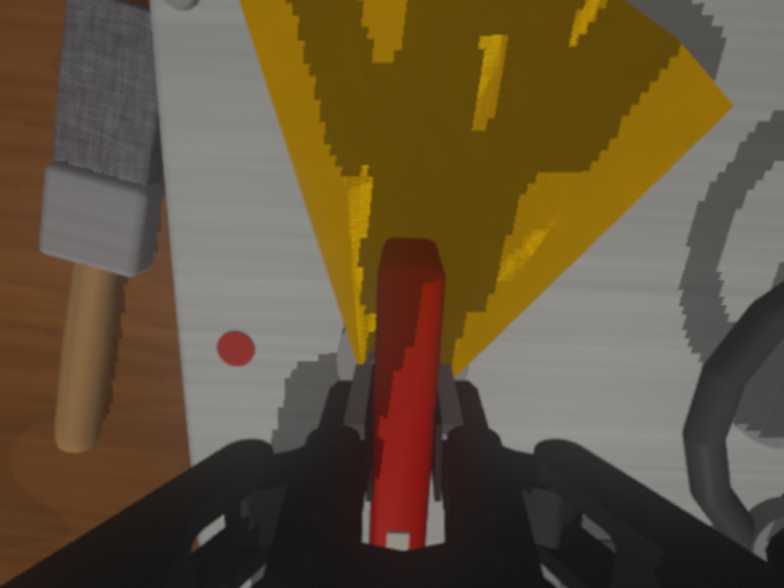

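The stop is reached: the moment swings from +0.16 to -1.6 N m at about 1.64 rad. I'll ease off, release, lift and look at the wheel.

```bash
python3 - <<'E'
from m import *
L=[560.6,-124.5]
arm.goto([*L,80],quat(1.645)); print(arm.get_moment().round(2))
effector.command_gripper(45,40)
arm.servo_line([*L,200],feed=200)
arm.goto([540,30,300],quat(0.88))
c,im=snap("wrist","w5",None,1.4); np.save("c5.npy",c,allow_pickle=True)
print(arm.get_time())
E
```

```text
[-2.04  1.1  -0.13]
10.5667
```

View pics/w5.png

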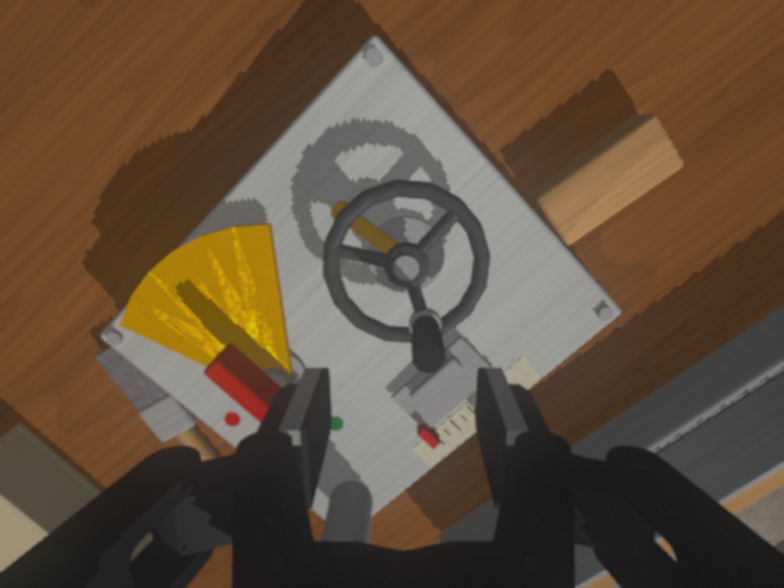

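w5 shows the hub at about (407,265), the knob's base at (425,318) and top at (428,362). The pointer is at (429,435), and the lock bar runs to (240,375).

```bash
python3 - <<'E'
from m import *
c=np.load("c5.npy",allow_pickle=True).item()
im=cv2.imread("pics/w5_raw.png")
cv2.imwrite("pics/w5z.png",cv2.resize(im[110:330,130:380],None,fx=2.5,fy=2.5,interpolation=cv2.INTER_CUBIC))
f=lambda u,v:(u/1.4,v/1.4)
print(at_z(c,f(407,265),95),at_z(c,f(428,360),149))
for X in ([549,24,95],[592,7,149],[592,7,93]): print(proj(c,X)*1.4)
g=cv2.cvtColor(im,cv2.COLOR_BGR2GRAY)
m=((g<75)).astype(np.uint8)*255; cv2.imwrite("pics/dark.png",m)
E
```

```text
[547.78716001  26.98717935  95.        ] [593.02611249   6.43334142 149.        ]
[404.80821047 268.92083443]
[427.68447014 358.31681589]
[424.14265182 326.50526857]
```

View pics/w5z.png

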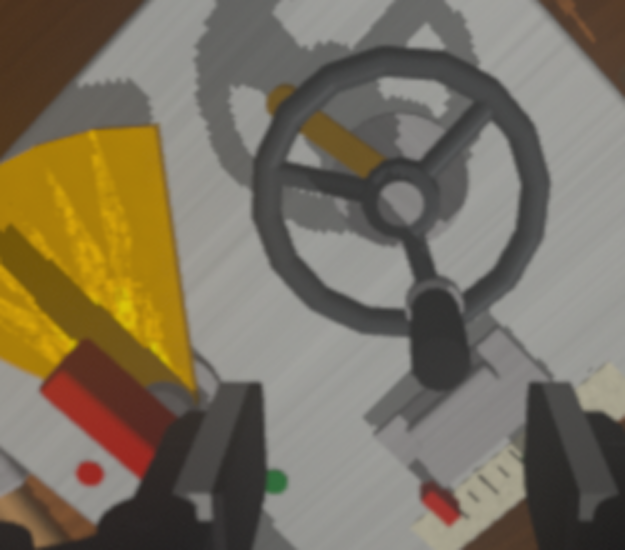

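```bash
cat > wind.py <<'E'
from m import *
def wind(C,a0,a1,r=47.3,z=108,step=0.17,feed=70,fmax=25):
    n=int(np.ceil(abs(a1-a0)/step)); log=[]
    for a in np.linspace(a0,a1,n+1)[1:]:
        arm.servo_line([C[0]+r*np.cos(a),C[1]+r*np.sin(a),z],feed=feed)
        f=np.array(arm.get_contact_force())
        er=np.array([np.cos(a),np.sin(a),0]); et=np.array([-er[1],er[0],0])
        log.append((a,f@er,f@et,f[2]))
        print(round(a,2),"rad %.1f tan %.1f z %.1f"%log[-1][1:],round(arm.get_finger_gap(),1),round(arm.get_time(),1))
        if np.hypot(*f[:2])>fmax: print("STOP"); break
    return a
E
python3 - <<'E'
from wind import *
K=np.array([592.3,7.0])
effector.command_gripper(50,30)
arm.goto([*K,200],quat(0.88))
arm.servo_line([*K,108],feed=150)
print(arm.get_contact_force().round(1))
effector.command_gripper(0,30)
print(arm.get_finger_gap(),arm.get_contact_force().round(1),arm.get_time())
C=[548.6,25.2]; a0=np.arctan2(K[1]-C[1],K[0]-C[0]); print(a0,np.hypot(*(K-C)))
a=wind(C,a0,a0+0.7)
snap("wrist","w6",None,1.4)
E
```

```text
[ 1.  -0.4  0.2]
20.814029533681374 [-1.6  1.4  8.7] 12.45
-0.3946286237635907 47.33846216344585
-0.25 rad -2.1 tan 0.9 z 8.6 21.1 12.7
-0.11 rad -2.2 tan 1.2 z 9.0 21.0 12.9
0.03 rad -2.9 tan 0.9 z 10.0 20.9 13.2
0.17 rad -3.3 tan 0.4 z 9.8 20.8 13.4
0.31 rad -4.2 tan 0.0 z 10.8 21.4 13.7
```

View pics/w6.png

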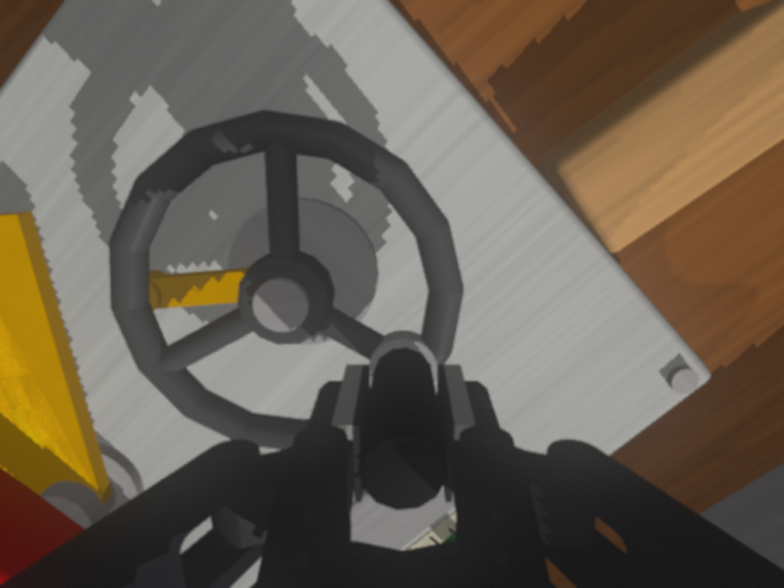

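w6 shows the crank sleeve held between the pads at (403,420). The wheel has turned with it and the forces are small, so I'll keep winding.

```bash
python3 - <<'E'
from wind import *
C=[548.6,25.2]; a0=-0.3946
a=wind(C,a0+0.7,a0+3.6,feed=90)
snap("wrist","w7",None,1.4);snap("top","t7",(235,140,370,260),5); snap("scene","s7",(180,170,330,290),5)
E
```

```text
0.47 rad -4.5 tan 0.5 z 11.9 21.2 14.0
0.63 rad -6.1 tan 1.0 z 11.6 21.2 14.2
0.79 rad -7.1 tan 1.4 z 11.0 21.1 14.5
0.95 rad -8.4 tan 1.4 z 11.2 21.0 14.8
1.11 rad -8.8 tan -0.0 z 10.8 20.8 15.0
1.27 rad -9.4 tan -0.0 z 10.6 21.1 15.2
1.43 rad -9.0 tan 2.0 z 9.7 21.0 15.5
1.59 rad -9.4 tan 0.8 z 8.7 21.0 15.8
1.76 rad -7.8 tan 1.1 z 7.8 21.2 16.0
1.92 rad -7.1 tan 1.5 z 6.2 21.0 16.2
2.08 rad -5.5 tan 1.1 z 7.9 20.9 16.5
2.24 rad -3.9 tan 0.3 z 9.2 21.1 16.8
2.4 rad -3.3 tan 0.6 z 9.2 20.9 17.0
2.56 rad -2.3 tan 1.8 z 10.1 21.1 17.2
2.72 rad -2.6 tan 0.9 z 9.9 21.0 17.5
2.88 rad -1.0 tan 1.2 z 11.6 20.9 17.8
3.04 rad 0.4 tan 0.4 z 11.6 21.1 18.0
3.21 rad 1.2 tan 1.2 z 12.9 21.2 18.2
```

View pics/w7.png

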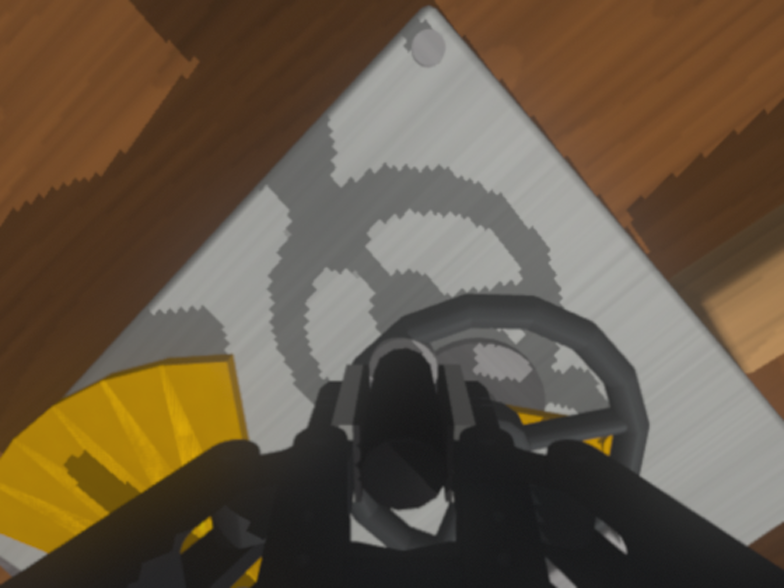

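View pics/s7.png

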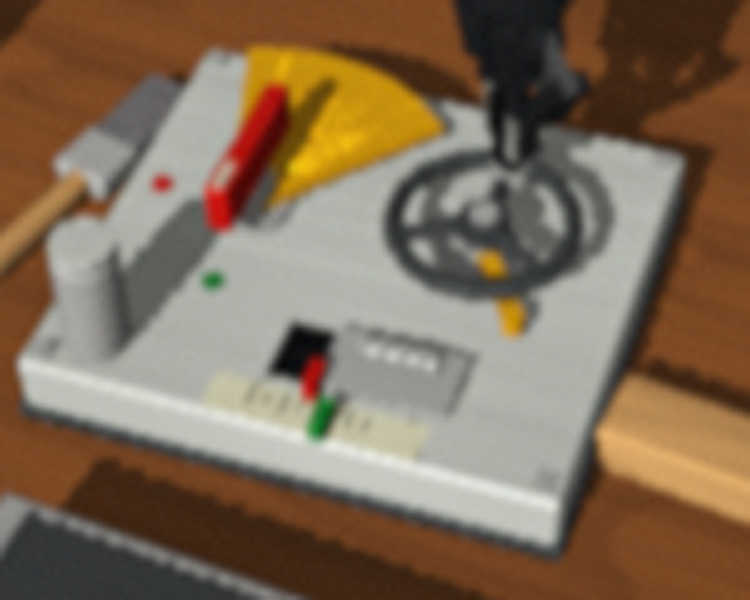

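View pics/t7.png

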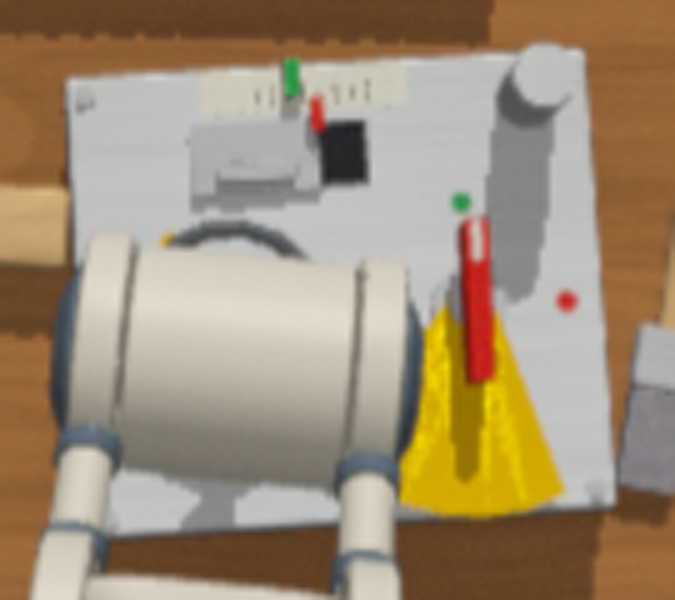

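Both fixed cameras see the pointer and marker: scene zoom (315,377) and (322,418), top zoom (318,115) and (292,77). I'll measure the gap from masks.

```bash
cat > gap.py <<'E'
from m import *
yaw=0.082; ey=np.array([-np.sin(yaw),np.cos(yaw)]); ex=np.array([ey[1],-ey[0]])
def sub(im,kind):
    # soft colour weight for subpixel centroid
    f=im.astype(float)
    w=f[:,:,0]-np.maximum(f[:,:,1],f[:,:,2]) if kind=="r" else f[:,:,1]-np.maximum(f[:,:,0],f[:,:,2])
    return np.clip(w,0,None)
def gap(n,c,im):
    out={}
    for k,X in (("r",None),("g",None)):
        w=sub(im,k); w[w<25]=0
        m=(w>0).astype(np.uint8)
        best=None
        for ce,ar,st,l in blobs(m,4):
            P=at_z(c,ce,64)[:2]; q=P-np.array([554.8,-49.5]); u,v=q@ex,q@ey
            if 100<u<170 and -40<v<60:
                ww=w*l; yy,xx=np.mgrid[:w.shape[0],:w.shape[1]]
                p=((ww*xx).sum()/ww.sum(),(ww*yy).sum()/ww.sum())
                if best is None or ar>best[0]: best=(ar,p)
        if best:
            P=at_z(c,best[1],62)[:2]-np.array([554.8,-49.5]); out[k]=(best[0],np.round(best[1],1),round(P@ex,1),round(P@ey,1))
    print(n,out, "gap",out["g"][3]-out["r"][3] if len(out)==2 else None)
if __name__=="__main__":
    for n,f in (("top","top0"),("scene","scene0"),("wrist","w1_raw"),("top","t7_raw"),("scene","s7_raw")):
        c=calibration(n) if n!="wrist" else np.load("c1.npy",allow_pickle=True).item()
        gap(f,c,cv2.imread(f"pics/{f}.png")[:,:,::-1])
E
python3 gap.py
```

```text
top0 {'r': (np.int32(26), array([308.4, 161.7]), np.float64(127.0), np.float64(-22.1)), 'g': (np.int32(21), array([293., 155.]), np.float64(151.2), np.float64(24.9))} gap 47.0
scene0 {'r': (np.int32(40), array([231.1, 242.8]), np.float64(126.4), np.float64(-21.3)), 'g': (np.int32(36), array([243.6, 253.1]), np.float64(150.4), np.float64(26.0))} gap 47.3
w1_raw {'r': (np.int32(187), array([438.7, 214.8]), np.float64(127.1), np.float64(-21.1)), 'g': (np.int32(150), array([464.2, 175.6]), np.float64(151.0), np.float64(26.5))} gap 47.6
t7_raw {'r': (np.int32(24), array([298. , 162.5]), np.float64(126.4), np.float64(10.7)), 'g': (np.int32(21), array([293. , 154.9]), np.float64(151.2), np.float64(24.9))} gap 14.2
s7_raw {'r': (np.int32(45), array([242., 245.]), np.float64(124.4), np.float64(11.3)), 'g': (np.int32(34), array([243.5, 253.2]), np.float64(150.8), np.float64(26.1))} gap 14.8
```

Both cameras agree the gap was about 47 mm and is now about 14.5 mm. I'll wind another ~1.07 rad and re-measure.

```bash
python3 - <<'E'
from wind import *
from gap import gap
C=[548.6,25.2]; a0=-0.3946
a=wind(C,a0+3.6,a0+4.67,feed=80)
for n in ("top","scene"):
    c,im=snap(n,n+"8",(235,140,370,260) if n=="top" else (180,170,330,290),5); gap(n,c,im)
E
```

```text
3.36 rad 1.5 tan 1.2 z 12.1 20.8 18.6
3.51 rad 3.1 tan 0.4 z 12.8 20.9 18.9
3.66 rad 2.5 tan 0.9 z 13.2 21.2 19.1
3.82 rad 3.6 tan 1.3 z 13.6 21.0 19.4
3.97 rad 3.7 tan 1.0 z 12.8 20.9 19.6
4.12 rad 5.1 tan 2.2 z 12.1 20.9 19.9
4.28 rad 4.9 tan 1.0 z 11.6 20.8 20.1
top {'r': (np.int32(28), array([293.9, 162.5]), np.float64(127.2), np.float64(23.6)), 'g': (np.int32(21), array([293. , 154.9]), np.float64(151.2), np.float64(24.9))} gap 1.2999999999999972
scene {'r': (np.int32(38), array([246.2, 245.3]), np.float64(121.7), np.float64(23.1)), 'g': (np.int32(32), array([243.4, 253.5]), np.float64(151.7), np.float64(26.1))} gap 3.0
```

View pics/scene8.png

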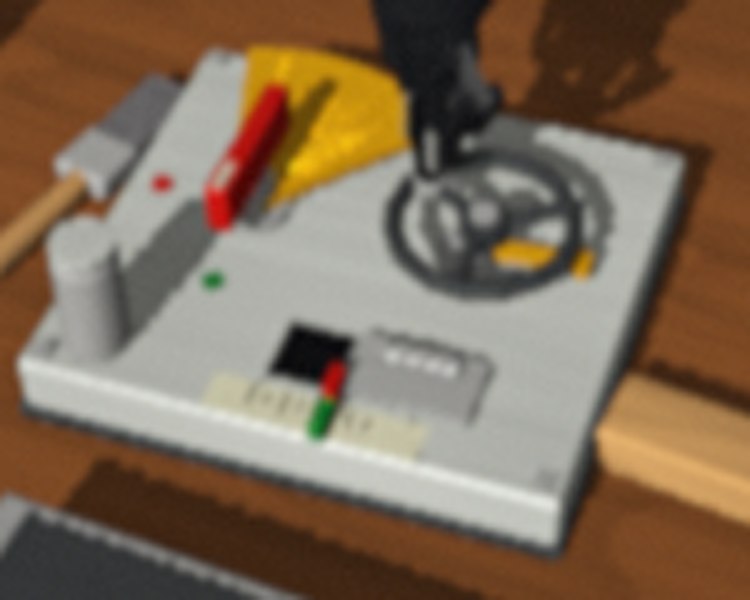

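The pointer at (334,378) now lines up with the marker at (321,418), given the slide's slant in this view. I'll release, lift and check with the wrist camera.

```bash
python3 - <<'E'
from wind import *
from gap import gap
effector.command_gripper(45,30)
p=arm.get_tool_pos(); arm.servo_line([p[0],p[1],220],feed=120)
arm.goto([500,-20,330],quat(0.08))
c,im=snap("wrist","w9",None,1.4); gap("w",c,im)
for n in ("top","scene"):
    c,im=snap(n,n+"9"); gap(n,c,im)
print(arm.get_contact_force().round(1),arm.get_time())
E
```

```text
w {'r': (np.int32(195), array([444.6, 176.8]), np.float64(127.3), np.float64(24.9)), 'g': (np.int32(157), array([465.2, 175.5]), np.float64(151.0), np.float64(26.5))} gap 1.6000000000000014
top {'r': (np.int32(28), array([293.9, 162.5]), np.float64(127.2), np.float64(23.6)), 'g': (np.int32(21), array([293., 155.]), np.float64(151.2), np.float64(24.9))} gap 1.2999999999999972
scene {'r': (np.int32(39), array([246.2, 245.4]), np.float64(121.8), np.float64(23.2)), 'g': (np.int32(32), array([243.4, 253.5]), np.float64(151.7), np.float64(26.1))} gap 2.900000000000002
[ 0.3 -0.1  0.1] 22.6417
```

View pics/w9.png

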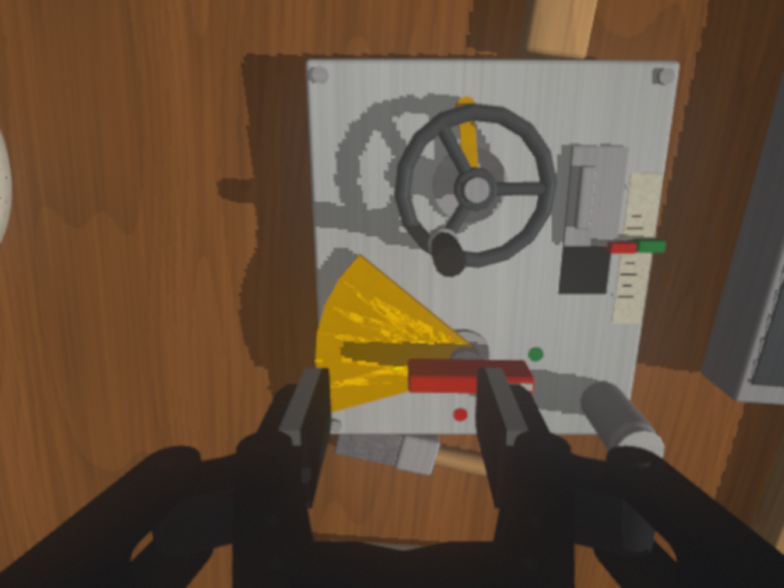

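w9 shows the pointer at (622,248) meeting the marker at (652,246). The lock bar lies square along the machine's x at the stop, and the gripper is clear of everything.

```bash
python3 -c "
from bench import arm
arm.hold(0.3); arm.hand_in(); print(arm.get_time())"
```

```text
the job is handed in; nothing more can be done
the job is handed in; nothing more can be done
```

The job is done and handed in at about 23 s of the 64 s allowed; no verdict was reported. I turned the lock handle anticlockwise to its stop, with the moment reversing to -1.6 N m there. I then led the crank 4.67 rad anticlockwise, let go and lifted clear.

- **Pointer:** after release it stands 1.6 mm short of the marker centre in the wrist view and 1.3 mm in the top view. I deliberately aimed 1–2 mm short. The scene view gave 2.9 mm, probably because the tip was partly hidden there. All three are within the 6 mm limit.
- **Lock:** the handle lies square along the machine's x, against its stop. I judged this by eye in the picture and did not calculate the angle.
- **Contact and bench:** the tool force after lifting was about 0.3 N. The marker was within about 1 mm of where it started, and I saw no other thing moved in the pictures.

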